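# Set electrode tweezers to the gap mark around a seed and hold

## Robot

A 6-joint arm with a two-finger parallel gripper is mounted at the origin on a cart in front of the work surface, level with it; the furniture and walls round the work are solid. World frame = base frame: x ahead of the robot, y to its left, z up, the work surface at z = 0. Lengths are in m, angles in rad, forces in N, time in s.
With the tool pointing down it reaches from about 0.325 to 0.75 m from the base axis. Payload 7.6 kg.
Tool frame: the origin (TCP) lies at the very end of the fingers, on their centre line; the grasp point (between the pads) lies 19 mm behind it (robot.grasp_offset is the distance from the TCP to the grasp point, in m); z points along the fingers, y is the line along which they close (so a half turn about z gives the same grasp; the last joint's range is limited). The gripper opens to 85 mm and grips with 20 to 120 N. Pads are 22 mm wide; open, the fingers measure 114 mm over their backs; the gripper's body (76 mm by 85 mm) begins 54 mm behind the grasp point. The pads swing forward as they close: fully open they stand 13 mm farther back than shut.
Start: joints at [1.189, 0.052, 1.401, -0, 1.689, -0.07], TCP at [0.161, 0.5, 0.231] pointing down, gripper open.
Joint ranges: [-2.9, 2.9], [-0.91, 2.17], [0.12, 2.37], [-1.06, 4.2], [0.26, 2.73], [-2.93, 2.93]. Speed limits (rad/s): [2.57, 2.57, 3.01, 3.14, 3.14, 3.14].

## Interface

Orientations are given as a rotation vector (axis times angle).
In Python, from workcell import get_state, cams, workorder, robot gives the robot as it stands.
- The arm moves only by the tool play_rows, never from a script. Its argument "commands" is text: rows parted by semicolons, each of 7 numbers parted by spaces: the shift along the tool's x, y, z in cm, then the turn, a rotation vector about the tool's x, y, z in degrees, then the closure, from 0 (fully open) to 1 (shut). In form: x y z wx wy wz gripper; .... A call has 1 to 10 rows; each row shifts and turns the commanded pose from where the row before left it, along the tool's axes as they then stand; what a row does not reach is not made up. A row lasts 1/12 s, in which the tool goes at most 41.7 mm and 7.16 degrees, less where a joint would pass 70% of its speed; a pose out of reach is approached as far as the arm can. A call with a gripper value outside its range is refused whole. The fingers move at their own pace and stop on an object; the grip force is fixed at half the most. Time passes only in rows, so rows that do not move let the fingers close. It gives the time, the measured TCP pose, the force, the opening and the grip force at its end, in the units of the state.
- get_state(): the state, without advancing time (a new reading comes with each control period).
- cams.read_camera(name): name is "side" or "top" or "wrist"; returns a dict with "frame" (480x640x3 uint8, red, green, blue), "camera_matrix" (3x3 intrinsics, pixels), "k1" (the pictures are not rectified: a ray, as slopes to the right and down, at radius r is drawn at 1 + k1 r^2 times it, then the intrinsics apply), "xyz" and "rotation" of the camera in the world; the wrist camera has in their place "mount" (4x4, takes a point from camera to tool coordinates, whose origin is the TCP and whose axes are the flange's). Camera axes: x right, y up, looking along -z (the intrinsics and any distortion apply to the point x, -y, -z); pixel columns grow to the right and rows downward; lengths in m; the calibration is good to about 2 mm. A picture is of the moment at which its call begins: read the wrist's pose just before it. There is no depth.
- workorder.hand_in(): hands the job in; it is judged then, once.
The state is a dict: "clock": time; "joint_pos": joint angles; "joint_vel": joint speeds; "joint_efforts": joint torques, N m; "tcp_pos": TCP position; "tool_rot": TCP orientation; "force": force on the tool from outside, world axes, zero at the start; "ft_torque": the same for the moment, N m; "finger_gap": opening from 0.0 (shut) to 1.0 (fully open); "grasp_force": force on a finger pad.
Only numpy, scipy, OpenCV 4.12 (cv2) and the standard library are available. Lean on these libraries where they do the work, as an engineer would, in place of code of your own. Each camera call takes 0.05 s, during which the arm holds its last target. There are 200 camera calls.

## Task

Get the electrode tweezers ready for a pulse on the seed in the open glass dish: take them up from their rest by the ribbed arms and lower them, still open well past the mark, until the two electrode discs face the two flat sides of the seed, centred on it. Then squeeze the sprung arms gently until the discs stand 16 mm apart, the long mark of the gap scale, and hold them still there for a couple of seconds; finish while still holding them so, clear of dish and seed. Never squeeze clearly past the mark, do not press on the seed or the dish, and leave the dish and the other things on the bench where they are.

Things in the scene. Friction and masses are not known exactly. Their poses are not given: they have to be found in the camera images.
- tweezers: Grey plastic electrode tweezers lying level on their rest, 52 g. Origin midway between the two arm hinges at the butt, at half the arms' height; x runs to the tips, y left, z up. Butt block x -24 to 6 mm, 26 wide, 14 tall. Two straight arms, each 6 mm thick (y), 10 mm tall, up to x = 126 mm, hinged at x = 0, y = +-9 mm and sprung apart. Centre of mass near x = 66 mm.
- tweezers_grip (a point): Midway between the arms' ribbed parts, the place to hold (x = 66 mm on the tweezers; ribs from 48 to 84 mm). Width over the outer faces here: 30.6 mm free, 24 mm at the 16 mm mark (arms then parallel, 24 mm over all their length). 1 mm of squeeze here closes the discs by 1.9 mm. Each arm starts to give at 1.4 N and takes about 6 N at the mark.
- gap_mark (a point): Middle of the long dark line across the steel gap-scale strip (8 mm wide, at x = 96 to 104 mm), which is fixed on the left arm and lies over the right arm. The right arm's outer edge is at this line when the discs stand 16 mm apart; when open, that edge is farther from the left arm. Short lines: 12, 14, 18, 20, 24, 28 mm; larger gaps lie farther from the left arm.
- tweezers_left_arm (a joint): Closing angle of the left arm, rad: 0 sprung fully open, 0.05 at the 16 mm mark, stop at 0.10. The right arm is linked to it and closes equally. Gap between the discs = 28.5 mm - 250 mm x angle.
- left_electrode (a point): Centre of the inner face of the left disc electrode: steel, 10 mm diameter, 2 mm thick, on a thin shank turned down from the arm's tip, centred 45 mm below the arm's centreline. The gap is its distance to right_electrode: 28.5 mm free.
- right_electrode (a point): Centre of the inner face of the right disc electrode, like the left one.
- electrode_mid (a point): Point midway between the two discs (x = 125, y = 0, z = -45 mm on the tweezers).
- rest: Fixed folded-metal rest under the tweezers, same directions; origin on the bench, under about x = 47 mm of the tweezers. Base plate 150 x 70 x 4 mm. Rear upright at x = -59 mm, 44 mm wide, notched for the butt (cheeks to z = 70 mm). Front upright at x = 59 mm, 62 mm wide, carries both arms at z = 62 mm (ears to 69 mm). Only the base plate lies between the uprights.
- dish: Loose open glass dish, 90 mm diameter, rim 15 mm high, wall 2 mm; origin at the centre of its underside. In its middle a white holder (round foot 28 mm wide up to z = 8 mm, then a stem 12 mm along x by 10 mm along y, up to z = 19 mm) holds the seed on edge. The tweezers may come along the dish's x from either end.
- seed_centre (a point): Centre of the pale lentil-shaped seed, 13 mm diameter, 7 mm thick, 22 mm above the bench in the middle of the dish. Its flat sides face +y and -y of the dish's frame.
- plain_forceps: bystander: plain one-piece steel forceps, 124 x 15 x 8 mm, flat on the bench; not the tool for this job
- lidded_dish: bystander: small glass dish with a knobbed glass lid, 62 mm diameter, 39 mm high
- seed_vial: bystander: screw-top vial, 22 mm diameter, 49 mm high
Things that resemble listed ones, but are neither listed nor needed, are in the scene too. What is shaped like the dish but blue is not meant.

How it is judged:
On the way, in this order (a step that is already met when the one before it is completed fails the run):
1. the tweezers are lifted off the rest (height (world z) of tweezers above 0.08 m and contact force between tweezers and rest below 0.05 N), for 0.2 s.
2. the discs stand on either side of the seed, still open past the mark (horizontal distance between electrode_mid and seed_centre below 0.005 m and height (world z) of electrode_mid below 0.027 m and distance between left_electrode and right_electrode above 0.019 m), for 0.2 s.
3. the gap is set to the mark and held steady for 2 s (distance between left_electrode and right_electrode between 0.014 and 0.018 m and linear speed of tweezers below 0.02 m/s and horizontal distance between electrode_mid and seed_centre below 0.004 m), for 2 s.
At the end, for the whole second after the job is handed in: The tweezers are held in the fingers alone, still, with the discs 14 to 18 mm apart, their midpoint within 4 mm (horizontally) of the seed's centre and 18 to 27 mm above the bench, facing its flat sides within 0.2 rad, touching neither seed, dish nor rest (all of step 3 and height (world z) of electrode_mid between 0.018 and 0.027 m and angle between the y axis of tweezers and the y axis of dish, either way round below 0.2 rad and contact force between the fingers and tweezers above 0.5 N and contact force between tweezers and dish below 0.05 N and contact force between tweezers and rest below 0.05 N); the arm keeps its last pose, push and grip.
It fails at once if the electrodes press on the seed or the dish (contact force between tweezers and dish above 1 N).
It fails at once if the tweezers are gripped hard (over 30 N) (contact force between the fingers and tweezers above 30 N).
It fails at once if the tweezers are squeezed clearly past the mark (gap under 11 mm) (distance between left_electrode and right_electrode below 0.011 m).
It fails at once if the dish is pushed away (distance of dish from where it was at the start of the episode above 0.01 m).
It fails at once if a bystander is disturbed (distance of any of plain_forceps, lidded_dish, seed_vial from where it was at the start of the episode above 0.02 m).
It also fails if it takes over 45 s, if anything falls off the work surface, if the arm or the gripper's body presses on something with over 40 N, if the wrist force passes 120 N, or if a joint passes its speed limit or range.

## Working session

There is one attempt and no reset: what is moved stays moved. The work goes in short steps, Python scripts to look and compute and a tool call to move; the robot and the scene stay as the last step left them, time stands still between calls to the robot, and variables do not carry over. Pictures are saved under pics/ and viewed, at most 12 in all, crops included, and the job is handed in when it is done.

Besides the shell and the picture viewer there is one more tool, called after ">>>" as a command line: name --argument value ..., lists and objects as JSON in quotes. play_rows: Moves the arm, as the interface text tells. Its arguments: {"type":"object","properties":{"commands":{"type":"string"}},"required":["commands"]}

```bash
ls; mkdir -p pics
python3 - <<'E'
from workcell import get_state, cams, workorder, robot
import cv2,numpy as np
s=get_state();print(s)
print([a for a in dir(robot) if a[0]!='_'])
for n in ("side","top"):
    c=cams.read_camera(n);cv2.imwrite(f"pics/{n}0.png",c["frame"][:,:,::-1]);print(n,{k:v for k,v in c.items() if k!="frame"})
c=cams.read_camera("wrist");print({k:v for k,v in c.items() if k!="frame"});cv2.imwrite("pics/wrist0.png",c["frame"][:,:,::-1])
E
```

```text
pics
{'clock': 0.0, 'joint_pos': array([ 1.18870688e+00,  5.28252955e-02,  1.40177180e+00, -1.18407498e-05,
        1.68861994e+00, -7.03100041e-02]), 'joint_vel': array([-1.98820379e-03, -9.71886087e-05, -8.49572827e-04, -1.28554828e-03,
        1.23204093e-03,  6.71125582e-04]), 'joint_efforts': array([-1.34674025e-03, -3.81691933e+01, -3.60171103e+01, -2.75343991e-04,
        6.51622468e-03,  3.79007110e-05]), 'tcp_pos': array([0.16091124, 0.49939447, 0.23045468]), 'tool_rot': array([-4.87708029e-01, -3.10314714e+00,  2.49043018e-03]), 'force': array([ 0.11778849, -0.83721815, -0.68194312]), 'ft_torque': array([-0.03964453,  0.00239306,  0.01314855]), 'grasp_force': 0.0, 'finger_gap': 1.00178564801678}
['IKError', 'grasp_offset']
side {'camera_matrix': array([[572.61955339,   0.        , 318.65172861],
       [  0.        , 572.61955339, 239.56638017],
       [  0.        ,   0.        ,   1.        ]]), 'k1': -0.14791507977530446, 'xyz': array([0.87265151, 0.57201099, 0.5736687 ]), 'rotation': array([0.34171163, 1.1818922 , 2.29402855])}
top {'camera_matrix': array([[483.61362319,   0.        , 321.85866966],
       [  0.        , 483.61362319, 243.42717269],
       [  0.        ,   0.        ,   1.        ]]), 'k1': -0.0713164658709957, 'xyz': array([ 0.36624859, -0.02062289,  0.93520216]), 'rotation': array([ 0.15359903, -0.10618623, -1.58910359])}
{'camera_matrix': array([[364.21505034,   0.        , 323.54790759],
       [  0.        , 364.21505034, 242.12914739],
       [  0.        ,   0.        ,   1.        ]]), 'k1': -0.019001157203556395, 'mount': array([[-7.07529420e-04,  9.48591802e-01,  3.16501330e-01,
         8.14190485e-02],
       [ 9.99999622e-01,  8.31374944e-04, -2.56258967e-04,
        -3.57744283e-04],
       [-5.06216431e-04,  3.16501029e-01, -9.48592031e-01,
        -1.44265439e-01],
       [ 0.00000000e+00,  0.00000000e+00,  0.00000000e+00,
         1.00000000e+00]])}
```

View pics/top0.png

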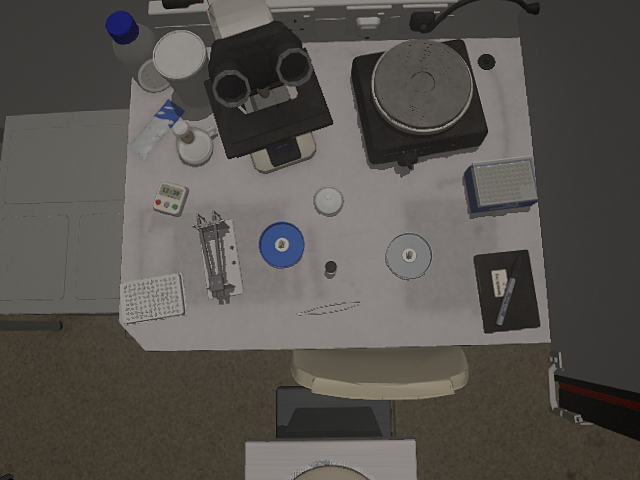

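View pics/side0.png

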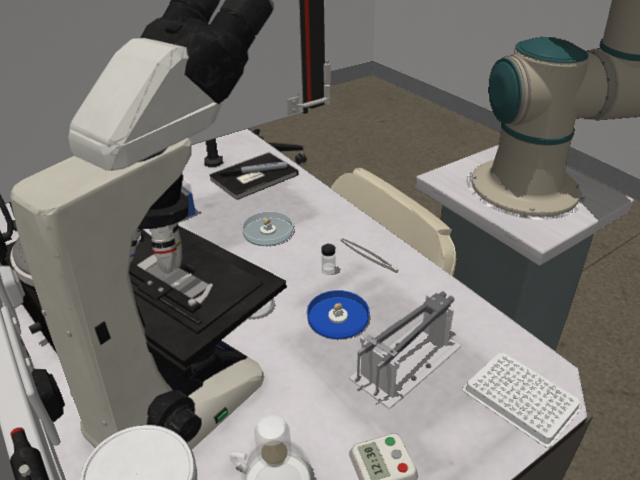

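Top view: the tweezers lie on the rest at about (215,258) with tips up at (207,218) and butt at (222,298). The dish candidates are blue at (282,245), clear glass at (409,256), and the lidded one at (328,201). The clear open one fits the description, because the blue one is excluded and the third has a lid. I'll confirm it in a crop.

```bash
cat > h.py <<'E'
import numpy as np,cv2
from scipy.spatial.transform import Rotation as R
from workcell import get_state, cams
def shot(n):
    s=get_state();c=cams.read_camera(n)
    if n=="wrist":
        m=c["mount"];Rt=R.from_rotvec(s["tool_rot"]).as_matrix()
        c["Rm"]=Rt@m[:3,:3];c["xyz"]=Rt@m[:3,3]+s["tcp_pos"]
    else: c["Rm"]=R.from_rotvec(c["rotation"]).as_matrix()
    return c
def ray(c,u,v):
    K=c["camera_matrix"]
    d=np.array([(u-K[0,2])/K[0,0],(v-K[1,2])/K[1,1]]);p=d.copy()
    for _ in range(20): p=d/(1+c["k1"]*(p@p))
    r=c["Rm"]@np.array([p[0],-p[1],-1.]);return r/np.linalg.norm(r)
def onz(c,u,v,z):
    r=ray(c,u,v);return (c["xyz"]+r*(z-c["xyz"][2])/r[2]).round(4)
def pix(c,P):
    q=c["Rm"].T@(np.asarray(P,float)-c["xyz"]);p=np.array([q[0],-q[1]])/-q[2];p=p*(1+c["k1"]*(p@p));K=c["camera_matrix"]
    return (p*[K[0,0],K[1,1]]+K[:2,2]).round(1)
E
python3 - <<'E'
from h import *
c=shot("top");f=c["frame"][:,:,::-1]
a=cv2.resize(f[200:310,180:260],None,fx=5,fy=5,interpolation=cv2.INTER_CUBIC)
b=cv2.resize(f[226:286,379:439],None,fx=6,fy=6,interpolation=cv2.INTER_CUBIC)
o=np.zeros((550,770,3),np.uint8);o[:550,:400]=a;o[:360,405:765]=b;cv2.imwrite("pics/z1.png",o)
print("dish",onz(c,409,256,.015),"blue",onz(c,282,245,.015))
print("tw tip,butt",onz(c,205,218,.067),onz(c,222,298,.067))
E
```

```text
dish [ 0.4912 -0.1608  0.015 ] blue [0.5186 0.0828 0.015 ]
tw tip,butt [0.5644 0.2206 0.067 ] [0.4157 0.1865 0.067 ]
```

View pics/z1.png

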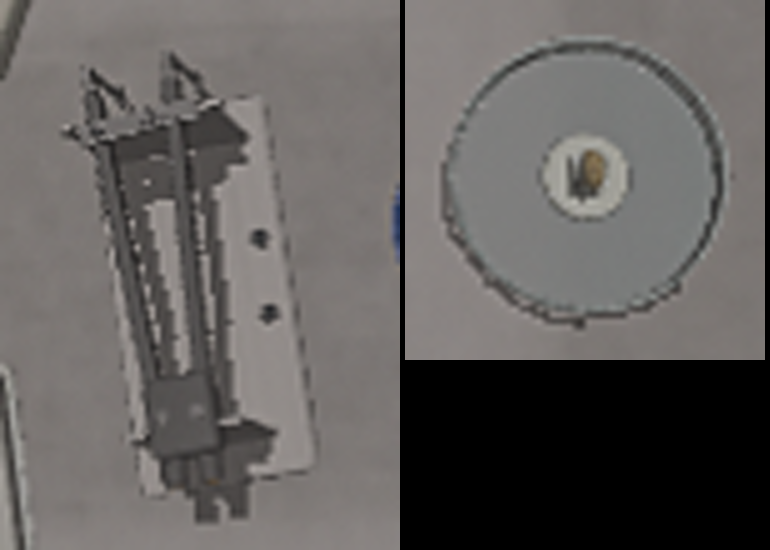

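The crop confirms it: the clear dish at (409,256) has a white foot and a pale seed standing on edge, with its long side roughly along the image's vertical (world x). The tweezers' butt block is centred at about (216.6,283) and the arm tips straddle (208,222).

Run:
```python
from h import *
c=shot("top")
b=onz(c,216.6,283,.074);t=onz(c,207.8,222.5,.072)
d=(t-b)[:2];L=np.hypot(*d);u=d/L;yaw=np.arctan2(u[1],u[0])
g=b[:2]+u*.075
print(b,t,L,"yaw",np.degrees(yaw),"grip",g)
s=get_state();Rt=R.from_rotvec(s["tool_rot"]).as_matrix();print(Rt.round(3),s["tcp_pos"])
# want tool x = ? options; 
for P in ([*g,.2],[.4912,-.1608,.2]):
    print("shift tool cm",(Rt.T@(np.array(P)-s["tcp_pos"])*100).round(2))
print("tool x yaw",np.degrees(np.arctan2(Rt[1,0],Rt[0,0])))
```

```text
[0.4424 0.195  0.074 ] [0.5546 0.2137 0.072 ] 0.11374765931657667 yaw 9.462322208025617 grip [0.51637954 0.20732992]
[[-0.952  0.307 -0.   ]
 [ 0.307  0.952 -0.001]
 [ 0.    -0.001 -1.   ]] [0.16096778 0.49958111 0.23089898]
shift tool cm [-42.79 -16.91   3.1 ]
shift tool cm [-51.69 -52.72   3.12]
tool x yaw 162.13590686908395
```

Run:
```python
from h import *
c=shot("top")
b=onz(c,216.6,283,.074);t=onz(c,205.8,212.8,.072)
d=(t-b)[:2];L=np.hypot(*d);u=d/L;yaw=np.arctan2(u[1],u[0])
g=b[:2]+u*.075
print(b,t,L,"yaw",np.degrees(yaw),"grip",g)
s=get_state();Rt=R.from_rotvec(s["tool_rot"]).as_matrix()
P=np.array([*(g-.02*u),.19]);print("shift tool cm",(Rt.T@(P-s["tcp_pos"])*100).round(2))
```

```text
[0.4424 0.195  0.074 ] [0.5731 0.2179 0.072 ] 0.13269099441936522 yaw 9.937942211844224 grip [0.51627464 0.20794361]
shift tool cm [-40.99 -17.79   4.11]
```

>>> play_rows --commands "-3.4 -1.5 0.3 0 0 0 0;-3.4 -1.5 0.3 0 0 0 0;-3.4 -1.5 0.3 0 0 0 0;-3.4 -1.5 0.3 0 0 0 0;-3.4 -1.5 0.3 0 0 0 0;-3.4 -1.5 0.4 0 0 0 0;-3.4 -1.5 0.4 0 0 0 0;-3.4 -1.5 0.4 0 0 0 0;-3.4 -1.5 0.4 0 0 0 0;-3.4 -1.5 0.4 0 0 0 0"

```text
clock: 1.13
tcp_pos: [0.4398, 0.2511, 0.1963]
tool_rot: [0.488, 3.103, 0.001]
force: [0.0, 1.2, -0.4]
finger_gap: 1.001
grasp_force: 0.0
```

>>> play_rows --commands "-3.5 -1.4 0 0 0 0 0;-3.5 -1.4 0 0 0 0 0;0 0 0 0 0 -7 0;0 0 0 0 0 -7 0;0 0 0 0 0 -7 0;0 0 0 0 0 -7 0;0 0 0 0 0 0 0;0 0 0 0 0 0 0"

```text
clock: 1.8
tcp_pos: [0.4966, 0.2045, 0.1962]
tool_rot: [0.272, -3.13, -0.0]
force: [0.2, -0.1, -0.4]
finger_gap: 0.997
grasp_force: 0.0
```

Run:
```python
from h import *
s=get_state();Rt=R.from_rotvec(s["tool_rot"]).as_matrix()
print(s["clock"],s["tcp_pos"],np.degrees(np.arctan2(Rt[1,0],Rt[0,0])),Rt[:,2])
c=shot("wrist");cv2.imwrite("pics/w1.png",c["frame"][:,:,::-1]);np.save("w1.npy",dict(c),allow_pickle=True)
```

```text
1.8 [0.49663694 0.20452811 0.19621555] -170.07218812845738 [-1.20484061e-04  4.52046874e-05 -9.99999992e-01]
```

View pics/w1.png

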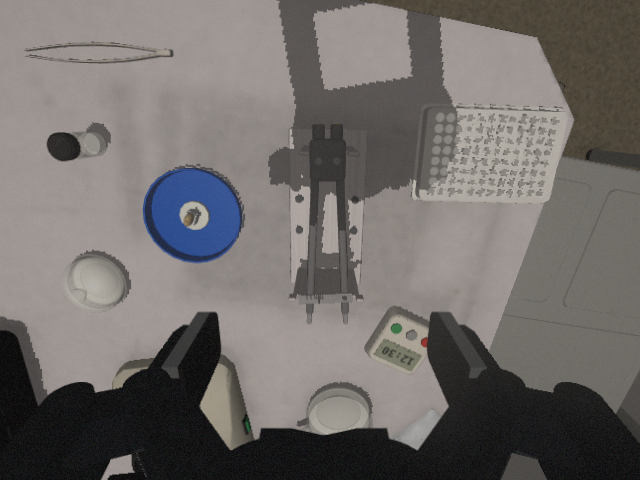

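Run:
```python
from h import *
c=np.load("w1.npy",allow_pickle=True).item()
f=c["frame"].astype(int).sum(2)//3
for r in (150,165,200,230,250,285,312,318): print(r,f[r,296:362:1].tolist())
print("col310",f[300:328,310].tolist(),"col327",f[120:190,327].tolist())
b=onz(c,327.5,159,.074);t=onz(c,327.8,321,.072);print(b,t,np.linalg.norm((t-b)[:2]))
```

```text
150 [86, 89, 90, 81, 80, 75, 72, 72, 75, 72, 71, 71, 72, 62, 55, 53, 55, 56, 57, 53, 54, 55, 54, 57, 59, 57, 56, 56, 57, 54, 54, 55, 60, 55, 53, 51, 55, 56, 55, 58, 55, 55, 54, 56, 53, 55, 54, 51, 50, 55, 75, 70, 70, 71, 70, 71, 68, 72, 69, 69, 76, 83, 83, 85, 84, 90]
165 [85, 89, 90, 89, 90, 87, 88, 88, 89, 88, 87, 88, 86, 78, 57, 53, 55, 54, 58, 59, 57, 56, 58, 58, 56, 57, 57, 57, 53, 55, 55, 55, 53, 56, 54, 54, 57, 59, 58, 54, 57, 54, 55, 58, 56, 56, 52, 50, 55, 66, 83, 88, 84, 83, 85, 86, 86, 84, 88, 86, 84, 82, 85, 84, 85, 88]
200 [80, 81, 82, 81, 81, 78, 109, 124, 165, 165, 163, 164, 166, 165, 87, 61, 56, 62, 57, 58, 57, 58, 76, 88, 89, 90, 88, 88, 87, 163, 165, 159, 162, 166, 167, 164, 161, 159, 166, 162, 132, 59, 58, 57, 58, 60, 58, 57, 56, 88, 89, 89, 159, 122, 122, 79, 55, 53, 55, 51, 49, 51, 54, 86, 87, 159]
230 [85, 81, 76, 82, 81, 79, 81, 164, 166, 160, 162, 163, 162, 87, 88, 95, 98, 95, 95, 88, 69, 86, 89, 89, 88, 90, 90, 123, 163, 162, 160, 162, 163, 164, 163, 162, 161, 163, 163, 161, 163, 160, 73, 70, 79, 76, 77, 78, 74, 61, 88, 86, 88, 90, 64, 79, 77, 78, 77, 79, 80,
[... 1058 characters left out ...]
46, 149, 147, 147, 145, 143, 147, 143, 144, 143, 145, 146, 144, 143, 145, 143, 145, 141, 143, 143, 144, 143, 142, 100, 117, 116, 122, 105, 145, 143, 145, 145, 143, 147, 146, 144, 147, 144, 145, 140, 144, 142]
col310 [125, 124, 122, 110, 91, 91, 90, 91, 91, 91, 91, 89, 91, 98, 106, 120, 122, 119, 118, 117, 116, 115, 114, 120, 138, 152, 154, 155] col327 [79, 79, 81, 80, 80, 79, 77, 76, 78, 83, 89, 89, 89, 85, 87, 87, 85, 84, 72, 50, 54, 54, 55, 56, 58, 56, 54, 53, 56, 54, 55, 57, 56, 55, 53, 58, 56, 58, 55, 49, 51, 57, 55, 53, 58, 55, 56, 54, 56, 52, 56, 51, 57, 55, 50, 56, 54, 55, 57, 53, 53, 68, 85, 86, 86, 87, 86, 88, 86, 90]
[0.4415 0.1976 0.074 ] [0.5727 0.2212 0.072 ] 0.13330566379565423
```

Run:
```python
from h import *
c=np.load("w1.npy",allow_pickle=True).item()
for u,v,z in ((327.5,138.5,.074),(327.3,180.5,.074),(327.9,313.5,.072),(327.9,323.5,.072),(327.9,303.5,.072)):print(v,onz(c,u,v,z))
b=onz(c,327.4,180.5,.074);t=onz(c,327.9,313.5,.072)
u=(t-b)[:2]/np.linalg.norm((t-b)[:2])
for x in (75,): print(np.degrees(np.arctan2(u[1],u[0])))
# edges at ribs: rows 230..250 over arms
g=b[:2]+u*.060;print("grip from block front",g,"pix",pix(c,[*g,.072]),"from tip", t[:2]-u*.060)
s=get_state();Rt=R.from_rotvec(s["tool_rot"]).as_matrix()
print((Rt.T@(np.array([*g,.048])-s["tcp_pos"])*100).round(2))
```

```text
138.5 [0.4275 0.1951 0.074 ]
180.5 [0.4567 0.2001 0.074 ]
313.5 [0.5657 0.22   0.072 ]
323.5 [0.575  0.2217 0.072 ]
303.5 [0.5565 0.2184 0.072 ]
10.295594768618274
grip from block front [0.51573393 0.21092359] pix [327.7 256.4] from tip [0.50666607 0.20927641]
[-2.    0.3  14.82]
```

>>> play_rows --commands "-2.0 0.2 0 0 0 0 0;0 0 3 0 0 0 0;0 0 3 0 0 0 0.2;0 0 3 0 0 0 0.3;0 0 3 0 0 0 0.4;0 0 2 0 0 0 0.4;0 0 1 0 0 0 0.5;0 0 0 0 0 0 0.55;0 0 0 0 0 0 0.55;0 0 0 0 0 0 0.55"

```text
clock: 2.68
tcp_pos: [0.5171, 0.2104, 0.0483]
tool_rot: [-0.276, 3.126, 0.001]
force: [-0.7, 0.7, -0.7]
finger_gap: 0.452
grasp_force: 0.0
```

Run:
```python
from h import *
c=shot("wrist");cv2.imwrite("pics/w2.png",c["frame"][:,:,::-1]);print(get_state()["tcp_pos"])
```

```text
[0.51722629 0.21043285 0.04846662]
```

View pics/w2.png

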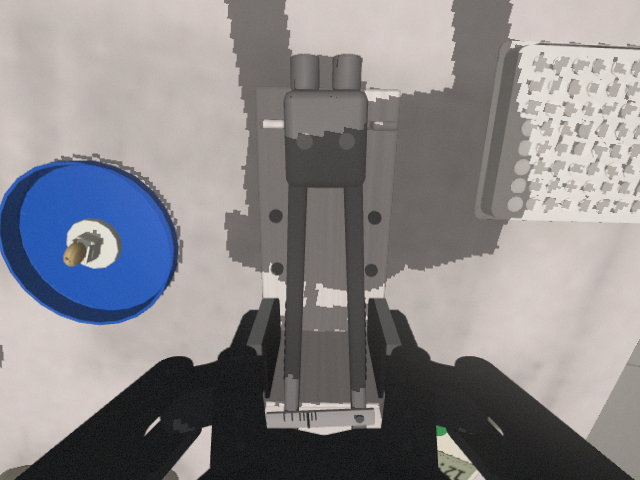

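>>> play_rows --commands "0 0 0 0 0 0 0.58;0 0 0 0 0 0 0.6;0 0 0 0 0 0 0.61;0 0 0 0 0 0 0.62;0 0 0 0 0 0 0.63;0 0 0 0 0 0 0.63;0 0 0 0 0 0 0.64;0 0 0 0 0 0 0.64;0 0 0 0 0 0 0.65;0 0 0 0 0 0 0.65"

```text
clock: 3.57
tcp_pos: [0.5162, 0.2101, 0.0467]
tool_rot: [-0.277, 3.129, 0.0]
force: [-0.3, 0.9, 3.2]
finger_gap: 0.351
grasp_force: 2.9
```

>>> play_rows --commands "0 0 0 0 0 0 0.66;0 0 0 0 0 0 0.66;0 0 0 0 0 0 0.665;0 0 0 0 0 0 0.665"

```text
clock: 3.9
tcp_pos: [0.5163, 0.2102, 0.0468]
tool_rot: [-0.278, 3.128, 0.001]
force: [-0.1, 1.0, 4.5]
finger_gap: 0.335
grasp_force: 4.3
```

>>> play_rows --commands "0 0 -0.3 0 0 0 0.665;0 0 -0.6 0 0 0 0.665;0 0 -1 0 0 0 0.665;0 0 -1.5 0 0 0 0.665;0 0 -2 0 0 0 0.665;0 0 -2 0 0 0 0.665;0 0 -2 0 0 0 0.665;0 0 -1.6 0 0 0 0.665;0 0 0 0 0 0 0.665;0 0 0 0 0 0 0.665"

```text
clock: 4.73
tcp_pos: [0.5163, 0.2101, 0.1572]
tool_rot: [-0.277, 3.128, 0.001]
force: [1.2, 0.1, -1.5]
finger_gap: 0.332
grasp_force: 2.5
```

Run:
```python
from h import *
c=shot("wrist");cv2.imwrite("pics/w3.png",c["frame"][:,:,::-1]);np.save("w3.npy",dict(c),allow_pickle=True)
s=get_state();Rt=R.from_rotvec(s["tool_rot"]).as_matrix()
print(s["tcp_pos"],(Rt.T@(np.array([.432,-.06,.16])-s["tcp_pos"])*100).round(2))
```

```text
[0.51570868 0.20988659 0.15570702] [ 12.99 -25.09  -0.42]
```

View pics/w3.png

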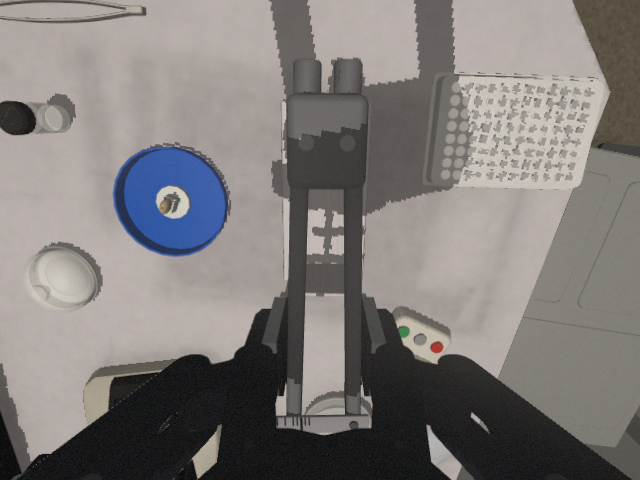

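>>> play_rows --commands "0.3 -1 0 0 0 0 0.665;0.6 -2 0 0 0 0 0.665;0.8 -3 0 0 0 0 0.665;0.9 -3.1 0 0 0 0 0.665;0.9 -3.1 0 0 0 0 0.665;0.9 -3.1 0 0 0 0 0.665;0.9 -3.1 0 0 0 0 0.665;0.8 -3 0 0 0 0 0.665;0.6 -2.2 0 0 0 0 0.665;0.3 -1.1 0 0 0 0 0.665"

```text
clock: 5.62
tcp_pos: [0.4892, -0.0483, 0.1549]
tool_rot: [0.273, -3.127, 0.0]
force: [-0.2, 0.2, -0.8]
finger_gap: 0.334
grasp_force: 2.5
```

>>> play_rows --commands "0 0 0 0 0 0 0.665;0 0 0 0 0 0 0.665;0 0 0 0 0 0 0.665"

```text
clock: 5.87
tcp_pos: [0.4904, -0.0446, 0.1558]
tool_rot: [0.279, -3.128, -0.001]
force: [0.7, 0.2, -0.2]
finger_gap: 0.337
grasp_force: 2.5
```

Run:
```python
from h import *
s=get_state();print(s["clock"],s["tcp_pos"],s["tool_rot"])
c=shot("wrist");np.save("w4.npy",dict(c),allow_pickle=True)
f=c["frame"][:,:,::-1]
p=pix(c,[.4912,-.1608,.022]);print(p)
x,y=[int(max(0,q-50)) for q in p]
a=cv2.resize(f[y:y+100,x:x+100],(500,500),interpolation=cv2.INTER_CUBIC);print("crop",x,y)
t=shot("side");np.save("s4.npy",dict(t),allow_pickle=True);q=pix(t,[.4912,-.1608,.022]);print("side",q)
i,j=[int(k-25) for k in q]
b=cv2.resize(t["frame"][j:j+50,i:i+50,::-1],(300,300),interpolation=cv2.INTER_CUBIC);print("crop",i,j)
o=np.zeros((500,800,3),np.uint8);o[:,:500]=a;o[:300,500:]=b;cv2.imwrite("pics/z4.png",o)
```

```text
5.8667 [ 0.49040934 -0.04457147  0.15581213] [ 2.78644117e-01 -3.12848800e+00 -1.15163829e-03]
[176.9 204.7]
crop 126 154
side [268.2 221.6]
crop 243 196
```

View pics/z4.png

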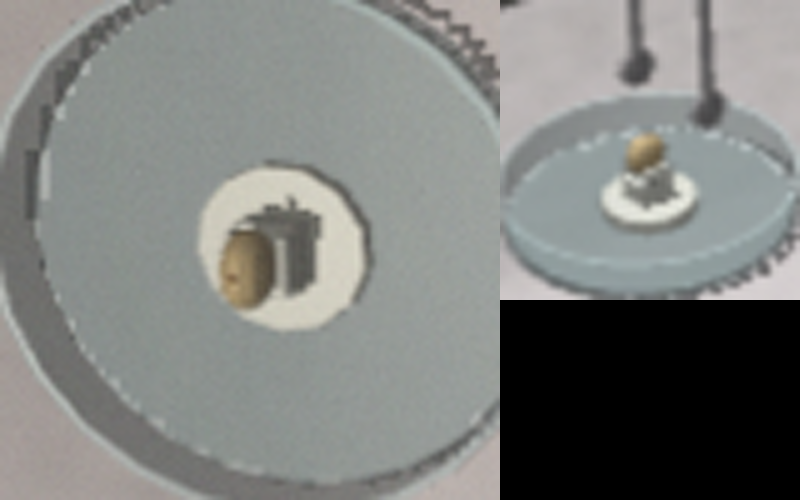

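Wrist crop: the seed is at full-frame pixel (175.4,207.6), with its long axis nearly along the image's vertical and the foot round it. Side crop: the seed is at (267.3,221.3), with the two discs hanging level behind and above it. Next I compute its position and yaw.

```bash
cat >> h.py <<'E'
def seed(c,p,r=18):
    hsv=cv2.cvtColor(c["frame"],cv2.COLOR_RGB2HSV);m=cv2.inRange(hsv,(8,60,60),(30,255,255))
    k=np.zeros_like(m);cv2.circle(k,tuple(int(q) for q in p),r,255,-1);m&=k
    n,l,st,ce=cv2.connectedComponentsWithStats(m);i=1+np.argmax(st[1:,4]);return np.argwhere(l==i)[:,::-1],ce[i]
E
python3 - <<'E'
from h import *
W=np.load("w4.npy",allow_pickle=True).item();S=np.load("s4.npy",allow_pickle=True).item();T=shot("top")
for n,c,p in (("w",W,(175.4,207.6)),("s",S,(267.3,221.3)),("t",T,(409,256))):
    try: q,ce=seed(c,p)
    except Exception as e: print(n,e);continue
    P=np.array([onz(c,u,v,.022) for u,v in q])[:,:2]*1000
    d=ray(c,*ce);k=d[:2]/d[2]
    Cv=4*np.cov(P.T)
    if n=="t": Cv-=np.eye(2)*0
    A=Cv-42.25*np.outer(k,k);w,V=np.linalg.eigh(A);v=V[:,1]
    print(n,len(q),ce,onz(c,*ce,.022),"semi",np.sqrt(np.abs(w)),"yaw",np.degrees(np.arctan(v[1]/v[0])))
print("foot", onz(W,182.8,203.4,.008))
E
```

```text
w 122 [174.56557377 207.45081967] [ 0.4938 -0.1625  0.022 ] semi [3.05226072 6.04930162] yaw 3.522437939124567
s 23 [266.86956522 220.82608696] [ 0.4919 -0.1642  0.022 ] semi [4.97245808 5.07179755] yaw -20.47474055321654
t attempt to get argmax of an empty sequence
foot [ 0.4934 -0.1612  0.008 ]
```

Run:
```python
from h import *
W=np.load("w4.npy",allow_pickle=True).item();S=np.load("s4.npy",allow_pickle=True).item()
g=cv2.cvtColor(W["frame"],cv2.COLOR_RGB2GRAY)
for r in (110,150,175,215,260,300,380): print(r,g[r,275:385].tolist())
print(g[85:200,327].tolist())
h=cv2.cvtColor(S["frame"],cv2.COLOR_RGB2GRAY)
print(h[190:220,255:285])
```

```text
110 [175, 178, 178, 176, 178, 179, 176, 177, 180, 178, 180, 107, 70, 67, 70, 70, 67, 67, 70, 69, 72, 66, 70, 71, 71, 68, 68, 69, 67, 70, 70, 68, 68, 68, 70, 69, 69, 64, 69, 63, 67, 68, 70, 68, 68, 69, 64, 70, 66, 66, 68, 62, 64, 68, 67, 63, 66, 64, 63, 64, 68, 66, 62, 66, 64, 64, 64, 62, 65, 66, 62, 64, 66, 65, 62, 66, 64, 67, 64, 67, 66, 64, 63, 60, 67, 63, 64, 64, 63, 63, 60, 61, 57, 76, 98, 101, 100, 100, 99, 98, 100, 97, 99, 100, 100, 101, 100, 103, 99, 100]
150 [178, 178, 176, 175, 176, 175, 176, 176, 176, 114, 103, 90, 64, 63, 67, 68, 70, 68, 71, 68, 70, 66, 67, 70, 68, 71, 70, 71, 75, 78, 82, 81, 77, 76, 71, 69, 66, 69, 64, 63, 68, 67, 64, 63, 65, 65, 65, 61, 63, 64, 62, 58, 61, 61, 61, 61, 65, 66, 61, 67, 64, 63, 66, 61, 63, 62, 61, 60, 63, 77, 76, 79, 77, 75, 77, 71, 68, 61, 63, 62, 64, 63, 61, 61, 59, 57, 60, 57, 63, 55, 54, 60, 97, 98, 100, 99, 98, 99, 99, 99, 98, 99, 98, 96, 98, 97, 98, 95, 100, 96]
175 [104, 107, 106, 105, 104, 106, 105, 106, 106, 102, 102, 103, 75, 64, 66, 64, 68, 70, 68, 68, 72, 68, 69, 65, 72, 63, 70, 66, 64, 69, 63, 67, 65, 64, 66, 68, 67, 63, 63, 66
[... 5813 characters left out ...]
146 147 147 148 148 147
  149 139 117  86  79  75  80 124 148 157 163 179]
 [138 137 139 138 140 141 142 145 144 144 145 145 146 146 147 148 148 149
  147 127 103  80  74  74  95 138 149 149 149 153]
 [137 138 139 140 142 141 142 144 144 147 148 146 147 147 151 149 152 149
  149 146 116  89  76  88 114 143 150 148 148 149]
 [136 138 139 139 144 145 144 142 147 160 167 151 142 147 174 164 176 155
  146 167 144 137 115 138 149 147 148 149 149 149]
 [137 140 140 141 161 169 155 154 177 186 173 171 154 152 153 155 161 156
  154 158 154 157 175 185 175 144 147 148 150 147]
 [136 155 154 154 177 168 156 154 159 161 185 186 170 153 138 149 156 156
  154 156 154 155 161 161 159 155 177 158 158 136]]
```

```bash
cat >> h.py <<'E'
def tool(): 
    s=get_state();return R.from_rotvec(s["tool_rot"]).as_matrix(),s["tcp_pos"],s
E
python3 - <<'E'
from h import *
W=np.load("w4.npy",allow_pickle=True).item();S=np.load("s4.npy",allow_pickle=True).item()
Rt,p,s=tool()
def tl(u,v,tz):
    return (Rt.T@(onz(W,u,v,p[2]-tz)-p)*1000).round(1)
for u,v,tz in ((326.7,93.5,-.0273),(326.7,189,-.0273),(325.5,215,-.0253),(324.8,260,-.0253),(324.4,300,-.0253),(323.4,380,-.0253)): print(tl(u,v,tz))
a=tl(326.7,189,-.0273);b=tl(323.4,380,-.0253)
for dz in (24.7,):
    E=p+Rt@np.array([-.060,-.001,.0247]);print("pred emid",E,pix(S,E),"obs 271.7 211")
for P in ((265.6,207.3),(277.8,214.6)): print("disc on z=.131", onz(S,*P,E[2]))
E
```

```text
[ 89.5   0.6 -27.2]
[ 60.9   0.6 -27.2]
[ 51.8   0.3 -25.2]
[ 35.6   0.  -25.3]
[ 20.1  -0.1 -25.3]
[-15.1  -0.6 -25.3]
pred emid [ 0.54984962 -0.03472793  0.13143802] [271.7 211.5] obs 271.7 211
disc on z=.131 [ 0.5514 -0.0495  0.1314]
disc on z=.131 [ 0.547  -0.0227  0.1314]
```

>>> play_rows --commands "0.2 -1 0 0 0 0 0.665;0.3 -2 0 0 0 0 0.665;0.3 -1.7 0 0 0 0 0.665;0.1 -0.8 0 0 0 0 0.665;0 0 0 0 0 3 0.665;0 0 0 0 0 2.7 0.665;0 0 0 0 0 0 0.665;0 0 0 0 0 0 0.665;0 0 0 0 0 0 0.665"

```text
clock: 6.77
tcp_pos: [0.4914, -0.101, 0.1563]
tool_rot: [-0.124, 3.139, 0.0]
force: [0.4, -0.2, -0.8]
finger_gap: 0.331
grasp_force: 2.5
```

Run:
```python
from h import *
W=shot("wrist");Rt,p,s=tool();print(s["clock"],p,"tool yaw",np.degrees(np.arctan2(Rt[1,0],Rt[0,0])))
q0=pix(W,[.493,-.1633,.022]);print(q0)
for lo in ((8,60,60),(8,45,40)):
    hsv=cv2.cvtColor(W["frame"],cv2.COLOR_RGB2HSV);m=cv2.inRange(hsv,lo,(30,255,255))
    k=np.zeros_like(m);cv2.circle(k,tuple(int(x) for x in q0),14,255,-1);q=np.argwhere(m&k)[:,::-1];ce=q.mean(0)
    P=np.array([onz(W,u,v,.022) for u,v in q])[:,:2]*1000
    d=ray(W,*ce);kk=d[:2]/d[2];A=4*np.cov(P.T)-42.25*np.outer(kk,kk);w,V=np.linalg.eigh(A);v=V[:,1]
    print(len(q),ce,onz(W,*ce,.022),kk,np.sqrt(abs(w)),np.degrees(np.arctan(v[1]/v[0])))
x,y=[int(k)-25 for k in q0];cv2.imwrite("pics/z5.png",cv2.resize(W["frame"][y:y+50,x:x+50,::-1],(500,500),interpolation=cv2.INTER_CUBIC))
# shifts so that emid goes to the seed at x,y
E=p+Rt@np.array([-.0595,-.0012,.0247]);print("emid",E,"tool shift cm to seed",(Rt.T@(np.array([.493,-.1633,.10])-E)*100).round(2))
```

```text
6.8167 [ 0.49140774 -0.10102417  0.15628194] tool yaw -175.48204372487098
[245.5 224.5]
107 [247.03738318 225.53271028] [ 0.4937 -0.162   0.022 ] [-0.30012772  0.19462356] [3.40132181 5.87070765] 5.753554076506496
121 [247.15702479 225.47107438] [ 0.4937 -0.162   0.022 ] [-0.29991814  0.19428497] [3.63017902 6.33913165] 4.231774094462785
emid [ 0.55081804 -0.0975308   0.1315839 ] tool shift cm to seed [ 6.28 -6.1   3.16]
```

View pics/z5.png

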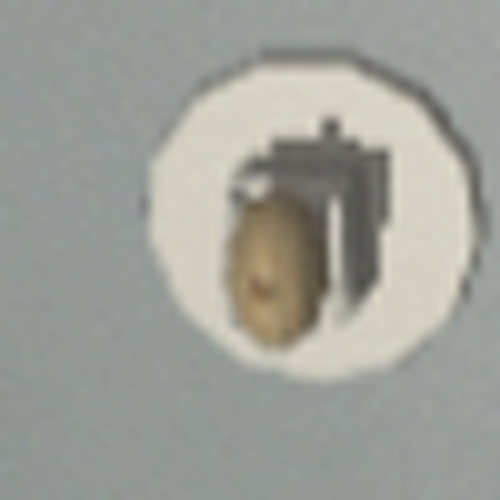

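Enlarged, the seed's long axis is nearly vertical in the image, with a yaw of about 4.5° against about 3.6° for the tweezers, which is close enough. Going above it.

>>> play_rows --commands "1 -1 0 0 0 0 0.665;2 -2 0 0 0 0 0.665;2 -2 0 0 0 0 0.665;1.3 -1.1 0.5 0 0 0 0.665;0 0 1.5 0 0 0 0.665;0 0 2 0 0 0 0.665;0 0 2 0 0 0 0.665;0 0 1 0 0 0 0.665;0 0 0 0 0 0 0.665;0 0 0 0 0 0 0.665"

```text
clock: 7.65
tcp_pos: [0.4334, -0.1667, 0.0865]
tool_rot: [0.123, -3.139, -0.0]
force: [0.8, -0.0, 0.6]
finger_gap: 0.336
grasp_force: 2.5
```

Run:
```python
from h import *
S=shot("side");Rt,p,s=tool();np.save("s6.npy",dict(S),allow_pickle=True)
E=p+Rt@np.array([-.0595,-.0012,.0247]);print(s["clock"],p,"emid",E,"pix",pix(S,E),"seed exp",pix(S,[.493,-.163,.022]))
b=cv2.resize(S["frame"][180:240,230:310,::-1],(800,600),interpolation=cv2.INTER_CUBIC);cv2.imwrite("pics/z6.png",b)
q,ce=seed(S,(267,221),8);print("seed",ce,len(q))
```

```text
7.7 [ 0.43388811 -0.16698656  0.08733027] emid [ 0.49333297 -0.16356162  0.06270593] pix [264.6 201.3] seed exp [266.7 221.3]
seed [266.91666667 220.91666667] 24
```

View pics/z6.png

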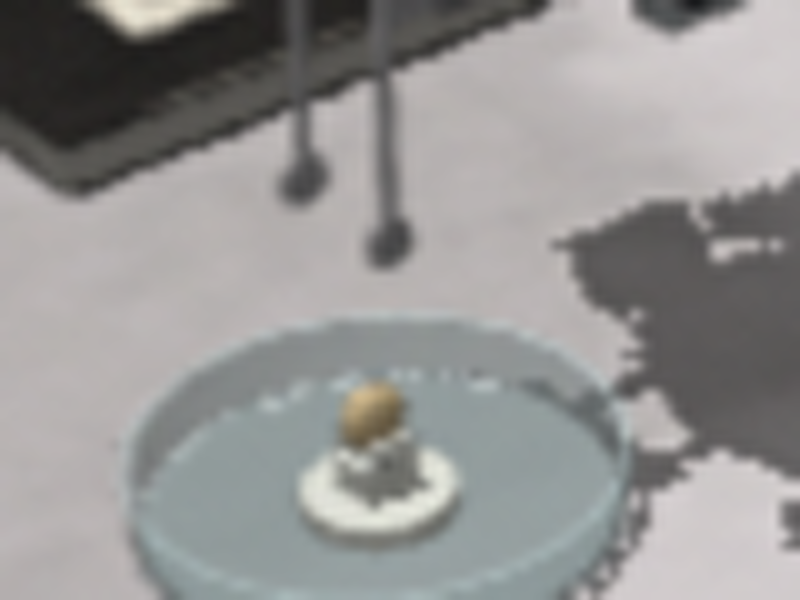

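The discs are at side pixels (260.2,198.0) and (268.9,204.1). Their midpoint (264.6,201.1) agrees with the prediction to within 0.3 px, and the seed at (267.4,221.3) is directly below. Now lowering.

>>> play_rows --commands "0 0.07 0.5 0 0 0 0.665;0 0 0.8 0 0 0 0.665;0 0 0.8 0 0 0 0.665;0 0 0.6 0 0 0 0.665;0 0 0.5 0 0 0 0.665;0 0 0.4 0 0 0 0.665;0 0 0.2 0 0 0 0.665;0 0 0 0 0 0 0.665;0 0 0 0 0 0 0.665;0 0 0 0 0 0 0.665"

```text
clock: 8.53
tcp_pos: [0.4335, -0.1663, 0.0486]
tool_rot: [-0.121, 3.139, -0.0]
force: [0.2, 0.4, -0.3]
finger_gap: 0.336
grasp_force: 2.5
```

```bash
cat > chk.py <<'E'
from h import *
import sys
S=shot("side");W=shot("wrist");Rt,p,s=tool()
E=p+Rt@np.array([-.0595,-.0012,.0247]);print(s["clock"],p,"emid",E,"pix",pix(S,E),s["finger_gap"],s["grasp_force"],s["force"])
b=cv2.resize(S["frame"][195:240,237:297,::-1],(400,300),interpolation=cv2.INTER_CUBIC)
a=cv2.resize(W["frame"][380:440,260:390,::-1],(650,300),interpolation=cv2.INTER_CUBIC)
o=np.zeros((600,650,3),np.uint8);o[:300,:400]=b;o[300:]=a;cv2.imwrite(sys.argv[1],o)
g=cv2.cvtColor(W["frame"],cv2.COLOR_RGB2GRAY);np.save("wl.npy",dict(W),allow_pickle=True)
E
python3 chk.py pics/z7.png
```

```text
8.6333 [ 0.43345537 -0.16627249  0.04862444] emid [ 0.49288706 -0.1628743   0.02396461] pix [266.7 220.4] 0.33853326621311824 2.5411609791808587 [ 0.12821508 -0.24137113  0.20157286]
```

View pics/z7.png

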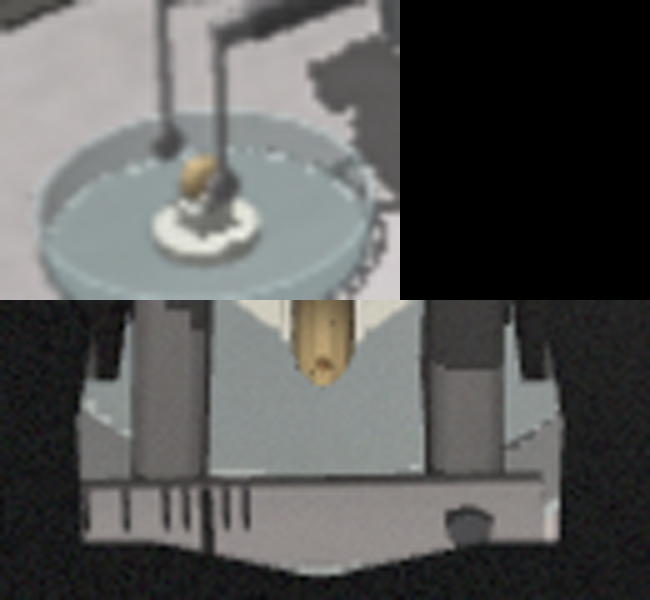

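The discs straddle the seed, with its midpoint under theirs. On the scale, the right arm's outer edge at crop x≈132 reads about 24 mm (long mark at x=207, 10 px per mm). Squeezing gradually.

>>> play_rows --commands "0 0 0 0 0 0 0.67;0 0 0 0 0 0 0.675;0 0 0 0 0 0 0.68;0 0 0 0 0 0 0.685;0 0 0 0 0 0 0.69;0 0 0 0 0 0 0.695;0 0 0 0 0 0 0.7;0 0 0 0 0 0 0.7;0 0 0 0 0 0 0.7;0 0 0 0 0 0 0.7"

```text
clock: 9.47
tcp_pos: [0.4332, -0.1662, 0.0483]
tool_rot: [-0.122, 3.139, 0.0]
force: [0.6, -0.1, -1.1]
finger_gap: 0.298
grasp_force: 4.2
```

```bash
python3 chk.py pics/z8.png
python3 - <<'E'
import numpy as np,cv2
g=cv2.cvtColor(np.load("wl.npy",allow_pickle=True).item()["frame"],cv2.COLOR_RGB2GRAY)
for r in (408,412,418,420,422,424): print(r,g[r,274:306].tolist())
E
```

```text
9.5667 [ 0.4332427  -0.16617845  0.0482732 ] emid [ 0.49265871 -0.16277552  0.02357628] pix [266.8 220.6] 0.3027783630294385 4.176188707351685 [ 0.30907546  0.34980151 -1.24734944]
408 [19, 22, 26, 26, 19, 24, 104, 115, 117, 114, 117, 134, 161, 169, 149, 144, 124, 95, 92, 96, 104, 103, 106, 103, 104, 103, 105, 101, 96, 90, 80, 50]
412 [27, 28, 18, 27, 13, 22, 82, 113, 115, 118, 117, 116, 113, 116, 115, 114, 101, 66, 55, 57, 57, 60, 58, 57, 53, 59, 58, 61, 54, 50, 54, 42]
418 [30, 20, 29, 17, 25, 23, 23, 121, 136, 138, 139, 139, 139, 100, 48, 126, 137, 103, 54, 125, 138, 71, 39, 76, 130, 118, 54, 129, 137, 115, 52, 128]
420 [24, 26, 27, 26, 27, 25, 28, 121, 141, 137, 140, 140, 141, 119, 68, 127, 139, 120, 60, 129, 140, 74, 34, 77, 132, 116, 57, 132, 138, 119, 53, 134]
422 [19, 24, 27, 24, 23, 23, 31, 128, 143, 142, 143, 141, 140, 125, 65, 132, 143, 121, 65, 130, 140, 85, 38, 58, 132, 122, 62, 134, 143, 119, 57, 131]
424 [25, 26, 25, 24, 31, 20, 52, 107, 140, 142, 142, 143, 145, 128, 96, 134, 145, 128, 94, 134, 145, 84, 42, 59, 133, 125, 100, 137, 144, 124, 99, 138]
```

View pics/z8.png

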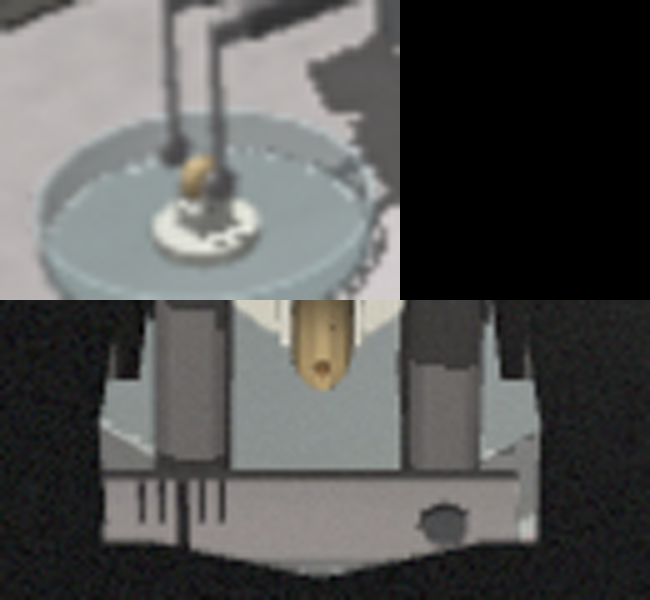

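The scale's right-arm edge is at column 290.5, between the 20 line (288) and 18 line (292), so about 18.7 mm. That agrees with the finger opening. About 1.4 mm more squeeze is needed.

>>> play_rows --commands "0 0 0 0 0 0 0.703;0 0 0 0 0 0 0.706;0 0 0 0 0 0 0.709;0 0 0 0 0 0 0.712;0 0 0 0 0 0 0.715;0 0 0 0 0 0 0.716;0 0 0 0 0 0 0.716;0 0 0 0 0 0 0.716;0 0 0 0 0 0 0.716;0 0 0 0 0 0 0.716"

```text
clock: 10.4
tcp_pos: [0.4332, -0.1662, 0.0483]
tool_rot: [-0.122, 3.139, 0.0]
force: [0.4, -0.2, -1.0]
finger_gap: 0.285
grasp_force: 5.3
```

```bash
python3 chk.py pics/z9.png
python3 - <<'E'
import numpy as np,cv2
g=cv2.cvtColor(np.load("wl.npy",allow_pickle=True).item()["frame"],cv2.COLOR_RGB2GRAY)
for r in (404,408,410,412,416,420): print(r,g[r,274:310].tolist())
E
```

```text
10.5 [ 0.43325582 -0.16617919  0.04830037] emid [ 0.49267253 -0.16277359  0.0236055 ] pix [266.8 220.6] 0.28295289212696684 5.308104604482651 [ 0.57649868  0.15468267 -1.26502331]
404 [27, 21, 27, 26, 28, 22, 23, 58, 131, 145, 143, 142, 144, 143, 144, 143, 142, 142, 144, 93, 89, 96, 106, 106, 104, 104, 104, 103, 105, 104, 98, 88, 84, 56, 85, 137]
408 [19, 21, 19, 25, 18, 26, 19, 25, 104, 114, 118, 136, 163, 171, 149, 143, 144, 142, 141, 93, 85, 95, 102, 104, 100, 104, 104, 103, 103, 99, 99, 91, 82, 56, 88, 137]
410 [26, 21, 29, 22, 22, 24, 17, 25, 104, 116, 117, 116, 115, 112, 133, 152, 168, 149, 142, 78, 86, 90, 101, 102, 102, 102, 104, 104, 103, 102, 97, 91, 85, 53, 90, 138]
412 [26, 27, 26, 16, 26, 18, 25, 30, 82, 108, 111, 112, 115, 112, 116, 113, 114, 119, 133, 78, 56, 60, 58, 56, 57, 60, 56, 57, 61, 60, 56, 55, 54, 44, 87, 133]
416 [26, 16, 23, 27, 20, 23, 23, 30, 98, 131, 139, 99, 69, 125, 137, 100, 64, 128, 139, 75, 38, 77, 131, 97, 68, 128, 137, 95, 64, 131, 135, 134, 136, 139, 137, 136]
420 [25, 13, 29, 31, 20, 24, 29, 18, 98, 135, 141, 105, 51, 128, 142, 103, 51, 128, 141, 73, 38, 82, 132, 107, 48, 130, 142, 100, 52, 132, 140, 138, 142, 140, 141, 142]
```

Edge at 292.8 with the long mark at 294, so about 16.6 mm. A slight nudge, then hold.

>>> play_rows --commands "0 0 0 0 0 0 0.718;0 0 0 0 0 0 0.718;0 0 0 0 0 0 0.718;0 0 0 0 0 0 0.718;0 0 0 0 0 0 0.718;0 0 0 0 0 0 0.718;0 0 0 0 0 0 0.718;0 0 0 0 0 0 0.718;0 0 0 0 0 0 0.718;0 0 0 0 0 0 0.718"

```text
clock: 11.33
tcp_pos: [0.4332, -0.1662, 0.0483]
tool_rot: [-0.122, 3.139, 0.0]
force: [-0.5, 0.1, -0.4]
finger_gap: 0.284
grasp_force: 5.4
```

>>> play_rows --commands "0 0 0 0 0 0 0.718;0 0 0 0 0 0 0.718;0 0 0 0 0 0 0.718;0 0 0 0 0 0 0.718;0 0 0 0 0 0 0.718;0 0 0 0 0 0 0.718;0 0 0 0 0 0 0.718;0 0 0 0 0 0 0.718;0 0 0 0 0 0 0.718;0 0 0 0 0 0 0.718"

```text
clock: 12.17
tcp_pos: [0.4332, -0.1662, 0.0483]
tool_rot: [-0.122, 3.139, 0.0]
force: [-0.4, -0.1, -1.0]
finger_gap: 0.286
grasp_force: 5.4
```

>>> play_rows --commands "0 0 0 0 0 0 0.718;0 0 0 0 0 0 0.718;0 0 0 0 0 0 0.718;0 0 0 0 0 0 0.718;0 0 0 0 0 0 0.718;0 0 0 0 0 0 0.718;0 0 0 0 0 0 0.718;0 0 0 0 0 0 0.718;0 0 0 0 0 0 0.718;0 0 0 0 0 0 0.718"

```text
clock: 13.0
tcp_pos: [0.4332, -0.1662, 0.0483]
tool_rot: [-0.122, 3.139, 0.0]
force: [-0.3, 0.4, -0.6]
finger_gap: 0.28
grasp_force: 5.4
```

```bash
python3 chk.py pics/z9.png
python3 - <<'E'
import numpy as np,cv2
g=cv2.cvtColor(np.load("wl.npy",allow_pickle=True).item()["frame"],cv2.COLOR_RGB2GRAY)
for r in (410,420): print(r,g[r,274:310].tolist())
E
```

```text
13.1 [ 0.43323835 -0.16614725  0.04826417] emid [ 0.49265398 -0.16273973  0.02356698] pix [266.8 220.6] 0.28269622054805493 5.439517870545387 [-0.38810621  0.84660984 -0.12277295]
410 [23, 20, 24, 24, 29, 22, 23, 22, 83, 110, 113, 114, 116, 118, 131, 156, 167, 145, 146, 90, 55, 88, 99, 97, 103, 99, 100, 106, 104, 104, 100, 94, 84, 54, 66, 137]
420 [26, 27, 28, 25, 26, 19, 25, 19, 74, 128, 142, 90, 77, 129, 139, 87, 75, 133, 122, 61, 34, 106, 137, 84, 82, 135, 140, 78, 80, 132, 139, 140, 139, 139, 139, 139]
```

View pics/z9.png

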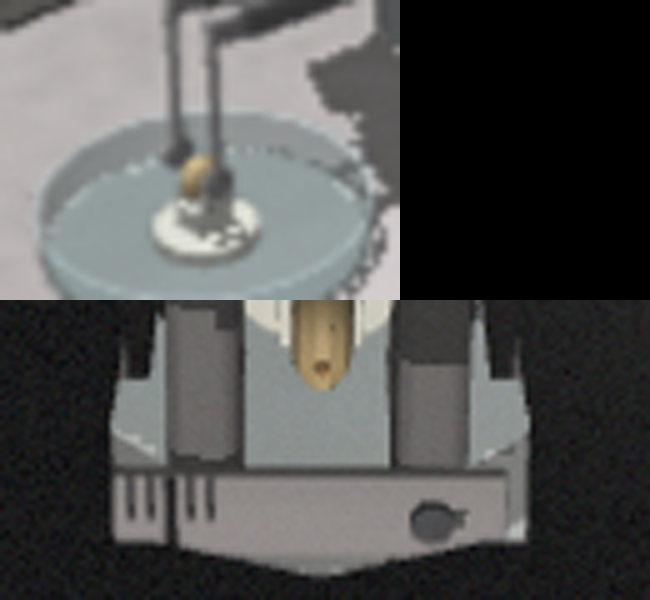

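The right arm's edge meets the long mark (crop x≈168–172), the seed is centred between the discs, and the readings are steady.

```bash
python3 -c "
from workcell import workorder
print(workorder.hand_in())"
```

```text
the job is handed in; nothing more can be done
None
```

I handed the job in with the tweezers held still around the seed, the scale reading about 16.4 mm, the discs centred on the seed by the camera views (midpoint about 24 mm up), and no sign of touching the seed or dish; no verdict was returned.

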